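Zero the bench comparator on its master bar and swap in the spacer

ROBOT

A 6-joint arm with a two-finger parallel gripper is mounted at the origin on a cart in front of the work surface, level with it; the furniture and walls round the work are solid. World frame = base frame: x ahead of the robot, y to its left, z up, the work surface at z = 0. Lengths are in m, angles in degrees, forces in N, time in s.
With the tool pointing down it reaches from about 0.275 to 0.825 m from the base axis. Payload 5.2 kg.
Tool frame: the origin (TCP) lies at the very end of the fingers, on their centre line; the grasp point (between the pads) lies 19 mm behind it; z points along the fingers, y is the direction in which the jaws open and shut (so a half turn about z gives the same grasp; the last joint's range is limited). The gripper opens to 93 mm and grips with 3 to 60 N. Pads are 15 mm wide; open, the fingers measure 128 mm over their backs; the gripper's body (75 mm by 188 mm) begins 65 mm behind the grasp point.
Start: joints at [64.641, 14.817, 87.949, -0, 77.235, -11.62], TCP at [0.131, 0.534, 0.219] pointing down, gripper open.
Joint ranges: [-179.93, 179.93], [-52.35, 119.4], [10.71, 147.94], [-69.91, 249.91], [12.55, 155.21], [-178.61, 178.61]. Speed limits (degrees/s): [147.25, 147.25, 180, 180, 180, 180].

INTERFACE

Orientations are given as a 3x3 rotation matrix whose columns are the frame's x, y, z axes.
In Python, from workcell import * gives the robot as it stands. The module is installed in compiled form; this text tells all that it offers. Calls block until the motion is done:
- move_ptp(position, orientation): joint-space move of the TCP to a pose.
- move_l(position, speed=0.15, ori=None, max_force=None): straight line of the TCP; ori=None keeps the orientation; speed is the mean speed in m/s. With max_force (N) it stops when the force on the tool has changed by that much, and returns True; else False.
- set_joints(angles): joint-space move.
- ungrasp() and clamp(newtons=None): open the fingers fully, or close them until they stop; newtons is the grip in N (None keeps the last).
- sleep(seconds).
- inverse_kinematics(position, orientation): joint angles nearest the present ones, or None.
- state(): the state.
- get_image(name): name is "scene" or "top" or "wrist"; returns a dict with "pixels" (384x512x3 uint8, red, green, blue), "fovy" (degrees; the focal length in pixels is half the picture's height over the tangent of half this angle, whatever the lens; pixels are square), "cx", "cy" (the principal point, pixels), "R" (3x3) and "t" (3): a world point X has camera coordinates R X + t. Camera axes: x right, y down, z forward; pixel columns grow to the right and rows downward; lengths in m; the calibration is good to about 2 mm. A picture is of the moment at which its call begins. There is no depth.
A pose or a line that the arm cannot do raises IKError and nothing moves.
- finish_job(): hands the job in, once; it reports no verdict.
The state is a dict: "t": time; "q": joint angles; "dq": joint speeds; "joint_efforts": joint torques, N m; "eef_pos": TCP position; "tool_rot": TCP orientation; "contact_force": force on the tool from outside, world axes, zero at the start; "torque": the same for the moment, N m; "width": opening from 0.0 (shut) to 1.0 (fully open).
Only numpy, scipy, OpenCV 4.12 (cv2) and the standard library are available. Lean on these libraries where they do the work, as an engineer would, in place of code of your own. Each camera call takes 0.05 s, during which the arm holds its last target.

TASK

Zero the dial comparator on the master bar in it: move its grey carriage up by the knob until the sprung stem bears on the master and the needle stands on the long zero mark, and let go. Then set the master upright on the plywood board and slide the loose spacer bar (three holes) into its place, round end first, gently, flat against the anvil and fully home on the back stop, without shifting the carriage. Let everything go and leave the other things alone.

Things in the scene. Friction and masses are not known exactly. Their poses are not given: they have to be found in the camera images.
- seat (a point): corner on top of the comparator's plate where the planes of anvil face (y = 0) and back-stop face (x = 0) meet. x points from the open front to the back stop, y from the anvil to the gauge carriage, z up. A bar that is home lies along x, its side on y = 0, its round end at x = 0, its underside at z = 0: its centre is then at x = -65 mm, y = half its width, z = 21 mm
- comparator: dark steel base plate 12 mm thick, fixed; origin 12 mm below seat, same axes. Plate from x = -135 to 30, y = -40 to 205 mm.
- jaws: the comparator's fixed steel anvil and back stop, in the seat's axes (origin 12 mm below the seat): anvil fence along y = 0 from x = -57 to -5 mm, rounded at its front; back stop with its face at x = 0, y = 0 to 30 mm; both 34 mm high above the plate
- carriage (a joint): travel (m) of the grey gauge carriage along -y of the seat, towards the anvil; 0 fully back (its front face at y = 72 mm of the seat), 0.045 at most. It drags with about 9 N and stays where it is left unless pushed by more than that
- gauge_front (a point): point on the plate below the stem at the front face of the grey gauge carriage, axes as the seat. Carriage 50 mm (x = -55 to -5 mm of the seat) by 95 mm (y), 40 mm high. From its front, 20 mm up at seat x = -30 mm, a sprung stem with a 12 mm ball end stands out towards the anvil, when free by 20 to 28 mm (clamped differently each time); it goes in 10 mm, against 2.5 N at first and 5 N fully in
- knob (a point): middle of the gripping length of the carriage's upright round steel knob, 13 mm in diameter, free from 44 to 79 mm above the plate, this point 60 mm above it; at x = -30 mm, y = 152 mm minus the carriage travel in the seat frame. The dial (52 mm across, up to 80 mm above the plate) is 16 to 24 mm away on the anvil side; the knob's +x and -x sides are free
- needle (a joint): angle (rad) of the black needle on the white dial, clockwise from above: 0 with the stem free, then 0.5 rad for each mm the stem is pushed in. At 2.5 rad (stem 5 mm in) it stands on the zero mark, the long thick black line at the dial's top, on the back-stop side
- master_center (a point): centre of the master bar: plain steel, 130 long, 28 wide, 42 mm high, about 0.28 kg; one end half round seen from above, the other square. x points to the round end, z up. It starts on the comparator's plate, round end 0 to 6 mm short of the back stop, 1 to 4 mm clear of the anvil; the stem pushes it across to the anvil
- master: the same master bar; origin at the centre of its underside, axes as at its centre
- spacer_center (a point): centre of the spacer bar: steel with three dark holes in its top, 130 long, 26 wide, 42 mm high, about 0.26 kg; one end half round seen from above. x points to the round end, z up. It starts upright on the bench. Being 2 mm narrower than the master, it gives about 1.5 rad on the zeroed dial when properly in place
- spacer_end (a point): foremost point of the spacer's round end, half-way up (65 mm from its centre), axes as at its centre
- spacer: the same spacer bar; origin at the centre of its underside, axes as at its centre
- board: plywood setting-down board, 190 (x) by 110 (y) by 10 mm, fixed on the bench; origin at the centre of its underside
- mug: red travel mug, 74 mm across, 164 mm high, origin under its centre; to be left alone
- tub: white lidded tub, 64 mm across, 66 mm high, origin under its centre; to be left alone
- marker: marker pen, 135 mm long, 20 mm thick, lying on the bench, origin under its centre; to be left alone
- nipple: brass hose nipple, 59 mm long, 27 mm high, lying on the bench, origin under its centre; to be left alone
Mind the look-alikes: they are no part of the job. What is shaped like the spacer but green or orange is not meant.

How it is judged:
By the outcome, as a careful person would: the job done as asked, in the order asked, and still so for the second after the job is handed in, with the robot touching nothing.
It also fails if it takes over 72 s, if anything falls off the work surface, if the arm or the gripper's body presses on something with over 40 N, if the wrist force passes 120 N, or if a joint passes its speed limit or range.

## Working session

There is one attempt and no reset: what is moved stays moved. The work goes in short steps, each a Python script; the robot and the scene stay as the last script left them, time stands still between calls to the robot, and variables do not carry over. Pictures are saved under pics/ and viewed, and the job is handed in when it is done.

```bash
mkdir -p pics
python3 - <<'E'
from workcell import *
import cv2
for n in ["scene","top","wrist"]:
    im=get_image(n); cv2.imwrite(f"pics/{n}0.png",im["pixels"][:,:,::-1])
    print(n,im["fovy"],im["cx"],im["cy"],im["R"],im["t"])
s=state();print(s["t"],s["eef_pos"],s["tool_rot"],s["width"])
E
```

```text
scene 45.29309052702463 255.62376280471506 196.77955123937505 [[ 0.70618266 -0.70794323  0.01106511]
 [-0.31103864 -0.32422863 -0.89338164]
 [ 0.63605111  0.62744895 -0.44916234]] [-0.39635418  0.2414528   1.10123833]
top 44.25750474520828 256.59568453609137 198.29345008564007 [[-0.02246991 -0.99969391 -0.0103533 ]
 [-0.9961887   0.02326175 -0.08406527]
 [ 0.08428037  0.0084249  -0.99640646]] [-0.01958748  0.54497566  1.37863265]
wrist 68.27099039158271 251.93174424197073 190.57195062706288 [[ 0.23798957  0.97126707 -0.00111675]
 [ 0.94061481 -0.23019197  0.24951041]
 [ 0.24208418 -0.06043131 -0.96837147]] [-0.54916895 -0.02804996  0.38881216]
0.15 [0.13042417 0.53390336 0.21803344] [[-9.71395788e-01  2.37465602e-01 -5.56922235e-04]
 [ 2.37466125e-01  9.71395037e-01 -1.23343936e-03]
 [ 2.48092074e-04 -1.33040797e-03 -9.99999084e-01]] 1.0009739052594817
```

View pics/scene0.png

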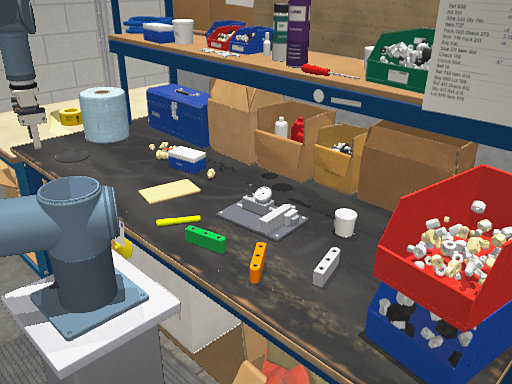

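View pics/top0.png

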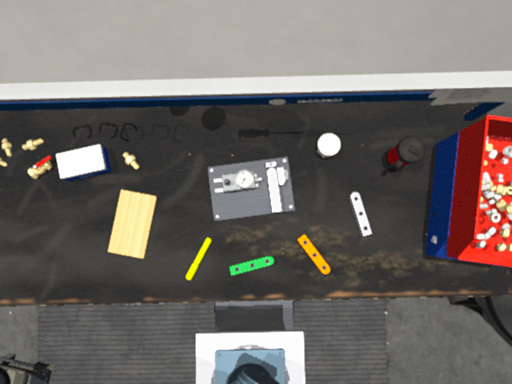

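View pics/wrist0.png

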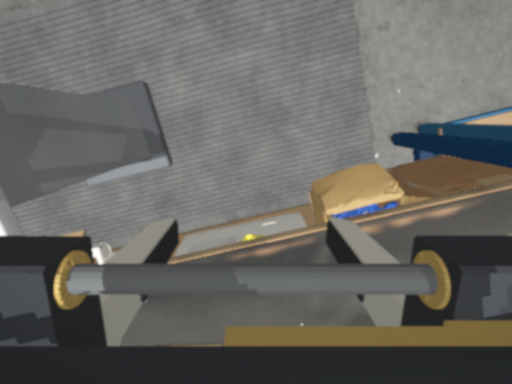

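Run:
```python
import cv2
a=cv2.imread("pics/top0.png")
cv2.imwrite("pics/top0a.png",cv2.resize(a[145:235,195:305],None,fx=7,fy=6.6,interpolation=cv2.INTER_CUBIC)[:600])
cv2.imwrite("pics/top0b.png",cv2.resize(a[180:250,330:400],None,fx=8,fy=8,interpolation=cv2.INTER_CUBIC))
a=cv2.imread("pics/scene0.png")
cv2.imwrite("pics/scene0a.png",cv2.resize(a[170:290,205:355],None,fx=5,fy=5,interpolation=cv2.INTER_CUBIC))
```

```text
(no output)
```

View pics/top0a.png

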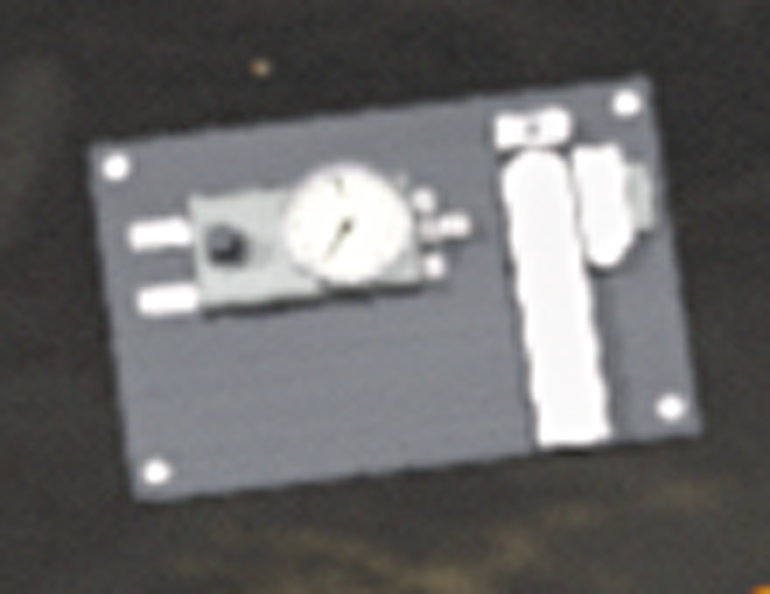

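View pics/top0b.png

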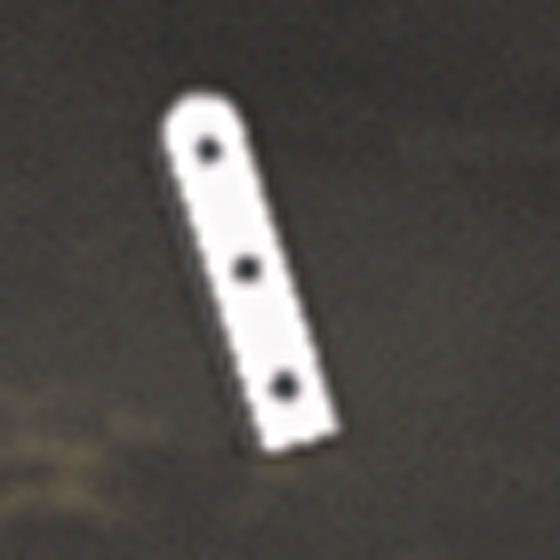

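View pics/scene0a.png

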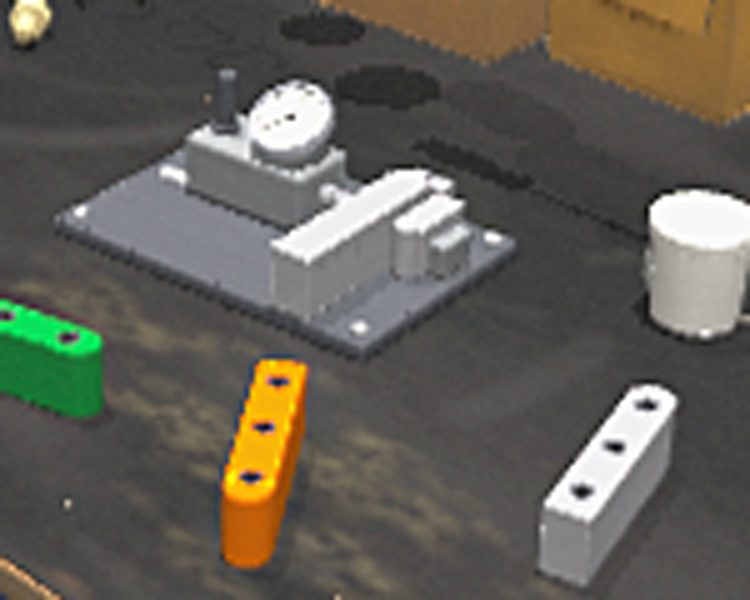

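```bash
cat > h.py <<'E'
import numpy as np, cv2
from workcell import *
from scipy.optimize import least_squares
def K(im):
    f=im["pixels"].shape[0]/2/np.tan(np.radians(im["fovy"])/2); return f
def proj(im,P):
    P=np.atleast_2d(P); c=P@np.array(im["R"]).T+np.array(im["t"]); f=K(im)
    return np.c_[im["cx"]+f*c[:,0]/c[:,2], im["cy"]+f*c[:,1]/c[:,2]]
def back(im,uv,z):
    uv=np.atleast_2d(np.asarray(uv,float)); f=K(im); R=np.array(im["R"]);t=np.array(im["t"])
    d=np.c_[(uv[:,0]-im["cx"])/f,(uv[:,1]-im["cy"])/f,np.ones(len(uv))]@R
    o=-R.T@t
    return o+d*((z-o[2])/d[:,2])[:,None]
def save(im,name,crop=None,s=1):
    a=im["pixels"][:,:,::-1]
    if crop: a=a[crop[1]:crop[3],crop[0]:crop[2]]
    cv2.imwrite("pics/"+name,cv2.resize(a,None,fx=s,fy=s,interpolation=cv2.INTER_CUBIC))
E
python3 - <<'E'
from h import *
im=get_image("top"); 
np.save("pics/top.npy",im,allow_pickle=True)
def up(p,s=(7,6.6),off=(195,145)):
    p=np.array(p,float); return (p+.5)/np.array(s)-.5+np.array(off)
pl=up([(88,146),(647,77),(701,433),(136,500)])
P=back(im,pl,.012); print("plate",P.round(4)); 
for i in range(4): print(np.linalg.norm(P[i]-P[(i+1)%4]))
# model: corners seat frame
M=np.array([[.03,.205],[.03,-.04],[-.135,-.04],[-.135,.205]])
def f(p): 
    c,s=np.cos(p[2]),np.sin(p[2]); return ((M@np.array([[c,s],[-s,c]])+p[:2])-P[:,:2]).ravel()
r=least_squares(f,[.6,-.05,0]); print("seat",r.x,np.degrees(r.x[2]),r.fun.round(4))
p=r.x;c,s=np.cos(p[2]),np.sin(p[2])
def w(x,y): return [c*x-s*y+p[0],s*x+c*y+p[1]]
# checks: 
print("knob img",back(im,up([(228,243)]),.012+.079), "pred",w(-.030,.152))
print("dial",back(im,up([(347,223)]),.092))
mb=up([(541,152),(606,440),(540,443),(505,165)]); Q=back(im,mb,.054); print("master",Q)
sp=up([(208,149),(246,268),(284,385)],(8,8),(330,180)); S=back(im,sp,.042);print("spacer holes",S,np.linalg.norm(S[0]-S[2]))
e=up([(200,90),(262,452),(341,430)],(8,8),(330,180)); print("ends",back(im,e,.042))
bd=[(122,190),(157,195),(143,258),(108,252)]; B=back(im,bd,.010); print("board",B)
sc=get_image("scene"); print("scene pred of S",proj(sc,S), "plate",proj(sc,P))
E
```

```text
plate [[ 0.6442  0.1148  0.012 ]
 [ 0.6702 -0.1264  0.012 ]
 [ 0.5071 -0.1448  0.012 ]
 [ 0.4823  0.0965  0.012 ]]
0.24255952433226566
0.16420126433716764
0.24261792152160508
0.16295404838346197
seat [ 0.63699285 -0.09139304  0.10717565] 6.140712132500799 [ 0.0006  0.0009  0.0009 -0.0016 -0.     -0.0008 -0.0015  0.0015]
knob img [[0.58861495 0.04972181 0.091     ]] pred [np.float64(0.590905453761695), np.float64(0.05652569360453087)]
dial [[0.59598758 0.00133637 0.092     ]]
master [[ 0.63052098 -0.07885659  0.054     ]
 [ 0.50249573 -0.10250251  0.054     ]
 [ 0.50180798 -0.07520022  0.054     ]
 [ 0.62508658 -0.06372089  0.054     ]]
spacer holes [[ 0.5363251  -0.32127523  0.042     ]
 [ 0.49254315 -0.33333804  0.042     ]
 [ 0.44972582 -0.34536497  0.042     ]] 0.08988743194874392
ends [[ 0.55802875 -0.31922418  0.042     ]
 [ 0.42566682 -0.33639489  0.042     ]
 [ 0.43297277 -0.3653083   0.042     ]]
board [[0.57996184 0.37237785 0.01      ]
 [0.56238081 0.26692875 0.01      ]
 [0.37536077 0.3094927  0.01      ]
 [0.39540077 0.41387707 0.01      ]]
scene pred of S [[334.82589889 249.98789512]
 [328.51041417 258.37490784]
 [322.0317915  267.11455186]] plate [[249.0542912  194.77620785]
 [308.74816504 216.95020645]
 [277.949556   238.36996648]
 [216.64177323 212.32270552]]
```

```bash
cat >> h.py <<'E'
def tool(yaw_y):  # tool y axis at world angle (deg), pointing down
    a=np.radians(yaw_y); y=np.array([np.cos(a),np.sin(a),0]); z=np.array([0,0,-1.]); return np.c_[np.cross(y,z),y,z]
E
python3 - <<'E'
from h import *
im=get_image("wrist"); s=state(); R=np.array(im["R"]);t=np.array(im["t"]); T=np.array(s["tool_rot"]);p=np.array(s["eef_pos"])
print("cam in tool",T.T@(-R.T@t-p)); print("cam axes in tool (cols)",(T.T@R.T).round(3))
for nm,P,a in [("knob",[.5895,.0525,.06],6.1),("knob",[.5895,.0525,.06],186.1),("mast",[.557,-.086,.02],96.1),("mast",[.557,-.086,.02],-83.9),("out",[.41,-.1,.05],96.1),("board",[.48,.34,.04],166),("board",[.48,.34,.04],-14),("sp",[.478,-.337,.02],105.5),("sp",[.478,-.337,.02],-74.5)]:
    q=inverse_kinematics(P,tool(a)); print(nm,a,None if q is None else np.round(q,1))
E
```

```text
cam in tool [ 0.06952142 -0.00018599 -0.16485879]
cam axes in tool (cols) [[-0.001 -0.968 -0.25 ]
 [ 1.    -0.001  0.   ]
 [-0.    -0.25   0.968]]
knob 6.1 [ -5.7  27.4  93.3  -0.   59.3 -11.8]
knob 186.1 [ -5.7  27.4  93.3  -0.   59.3 168.2]
mast 96.1 [ -20.1   28.    99.4   -0.    52.6 -116.2]
mast -83.9 [-20.1  28.   99.4  -0.   52.6  63.8]
out 96.1 [ -28.9   13.5  117.4   -0.    49.1 -125. ]
board 166 [  24.5   28.5   94.8   -0.    56.6 -141.5]
board -14 [24.5 28.5 94.8 -0.  56.6 38.5]
sp 105.5 [ -46.1   29.7   96.3   -0.    54.  -151.6]
sp -74.5 [-46.1  29.7  96.3  -0.   54.   28.4]
```

```bash
cat >> h.py <<'E'
import json,os
SEAT=json.load(open("seat.json")) if os.path.exists("seat.json") else [.63699,-.09139,6.14]
def sw(x,y,z=0):
    a=np.radians(SEAT[2]); c,s=np.cos(a),np.sin(a)
    return np.array([SEAT[0]+c*x-s*y, SEAT[1]+s*x+c*y, z+.012])
def ws(P):
    a=np.radians(SEAT[2]); c,s=np.cos(a),np.sin(a); P=np.atleast_2d(P); d=P[:,:2]-np.array(SEAT[:2])
    return np.c_[c*d[:,0]+s*d[:,1], -s*d[:,0]+c*d[:,1]]
E
python3 - <<'E'
from h import *
move_ptp(sw(-.06,-.03,.13),tool(SEAT[2]))
im=get_image("wrist"); np.save("pics/w1.npy",im,allow_pickle=True); save(im,"w1.png",s=1.5)
s=state();print(s["t"],s["eef_pos"])
E
```

```text
3.1833 [ 0.58071878 -0.12670193  0.14214542]
```

View pics/w1.png

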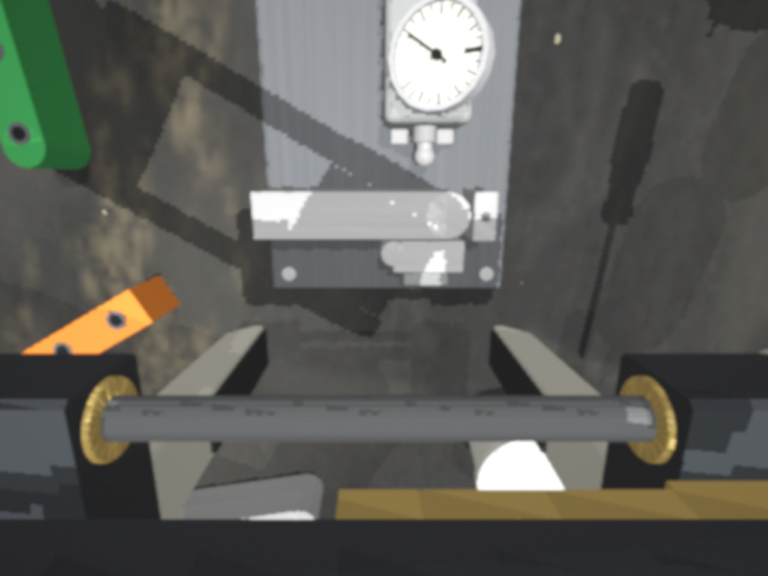

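Run:
```python
from h import *
im=np.load("pics/w1.npy",allow_pickle=True).item()
save(im,"w1a.png",(160,115,350,200),4.2)
save(im,"w1b.png",(240,0,350,110),5)
```

```text
(no output)
```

View pics/w1a.png

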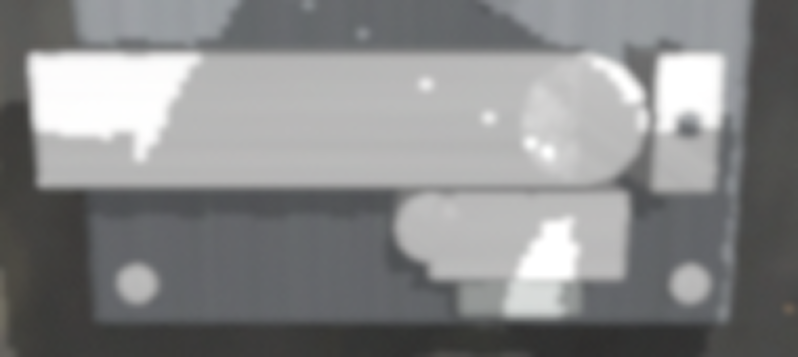

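View pics/w1b.png

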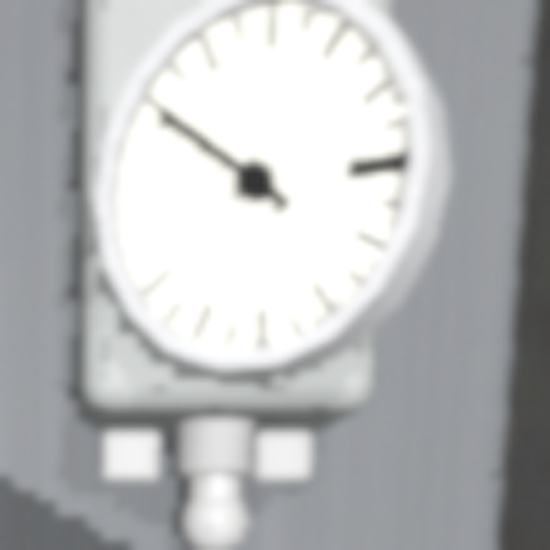

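Run:
```python
from h import *
im=np.load("pics/w1.npy",allow_pickle=True).item()
def up(p,s=4.2,off=(160,115)): return (np.array(p,float)+.5)/s-.5+np.array(off)
def show(n,p,z,**k): print(n,(ws(back(im,up(p,**k),z))*1000).round(1).tolist())
show("plate BL BR TR TL",[(97,321),(728,320),(750,0),(75,0)],.012)
show("master far",[(30,53),(300,52),(580,52)],.054)
show("master near",[(40,187),(300,187),(600,187)],.054)
show("master tip",[(648,120)],.054)
show("backstop",[(655,55),(652,190)],.046)
show("anvil",[(430,191),(628,192),(398,230),(628,278)],.046)
b=dict(s=5,off=(240,0))
show("ball tip",[(217,550)],.032,**b)
show("carr front",[(100,410),(365,408)],.052,**b)
show("plate right",[(535,0),(497,550)],.012,**b)
show("dial ctr",[(253,180)],.092,**b)
t=np.load("pics/top.npy",allow_pickle=True).item()
```

```text
plate BL BR TR TL [[-134.8, -36.6], [26.9, -36.3], [26.5, 43.0], [-135.3, 42.8]]
master far [[-134.6, 31.8], [-78.5, 32.0], [-20.4, 32.1]]
master near [[-134.6, 3.8], [-79.0, 3.9], [-15.0, 3.9]]
master tip [[-5.5, 18.1]]
backstop [[-3.0, 31.2], [-2.0, 2.1]]
anvil [[-51.0, 1.9], [-7.3, 1.7], [-58.0, -6.9], [-6.3, -17.7]]
ball tip [[-31.3, 47.2]]
carr front [[-53.9, 69.5], [-9.0, 69.8]]
plate right [[26.4, 144.8], [26.9, 47.8]]
dial ctr [[-34.1, 94.6]]
```

```bash
python3 - <<'E'
from h import *
n=sw(-.0015,.0022); json.dump([n[0],n[1],6.14],open("seat.json","w"))
E
python3 - <<'E'
from h import *
O=tool(SEAT[2]-90)
move_ptp(sw(-.082,.0161,.09),O)
move_l(sw(-.082,.0161,.012),.1)
clamp(12)
s=state();f0=np.array(s["contact_force"]);print(s["t"],s["width"]*93,f0)
h=move_l(sw(-.082,.0161-.008,.012),.012,max_force=4)
s=state();print(h,s["t"],ws(s["eef_pos"])*1000,np.array(s["contact_force"])-f0)
E
```

```text
6.5833 27.985688298629995 [-0.13852408 -0.44513094  0.53189067]
True 7.0083 [[-82.25433724  12.96045466]] [0.85092268 1.32515456 4.62676048]
```

Run:
```python
from h import *
sleep(.1)
s=state();print(s["t"],s["eef_pos"],ws(s["eef_pos"])*1000,s["contact_force"],s["torque"])
im=get_image("wrist"); save(im,"w2.png",s=1.5)
```

```text
7.1083 [ 0.55209085 -0.0852622   0.02394785] [[-82.25670455  12.97330566]] [ 0.13012729 -0.33792908  4.81021878] [-0.06577723  0.15056481  0.1105819 ]
```

View pics/w2.png

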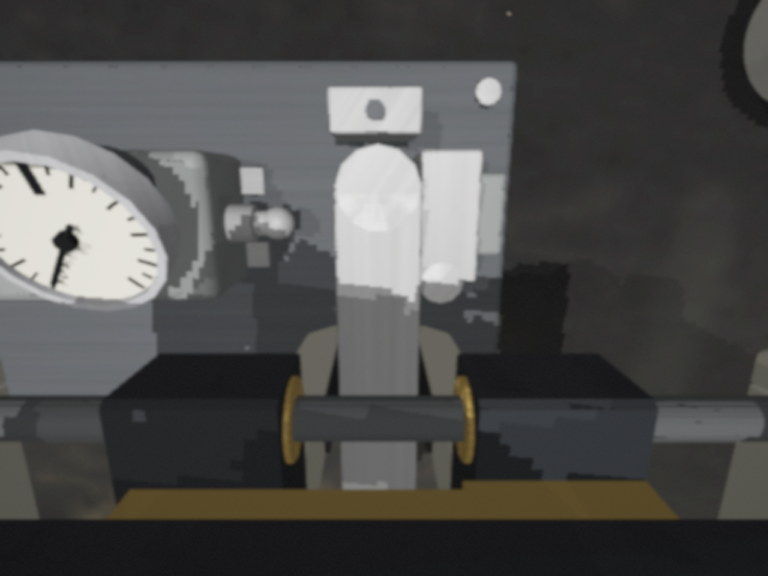

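Run:
```python
from h import *
p=ws(state()["eef_pos"])[0]
move_l(sw(p[0],p[1],.0127),.02); sleep(.1)
s=state();f0=np.array(s["contact_force"]);print(s["t"],s["eef_pos"][2],f0)
h=move_l(sw(p[0],p[1]-.006,.0127),.012,max_force=4); 
s=state();print(h,s["t"],ws(s["eef_pos"])*1000,s["eef_pos"][2],np.array(s["contact_force"])-f0)
p=ws(s["eef_pos"])[0]
h=move_l(sw(p[0]+.008,p[1]+.0003,.0127),.015,max_force=5)
s=state();print(h,s["t"],ws(s["eef_pos"])*1000,s["eef_pos"][2],np.array(s["contact_force"])-f0)
im=get_image("wrist"); save(im,"w3.png",(140,50,400,240),3);np.save("pics/w3.npy",im,allow_pickle=True)
```

```text
7.5083 0.024216253118670622 [-0.77838785 -0.78626263 -2.01989122]
True 7.7583 [[-82.85726593  13.09798478]] 0.02400457965598862 [1.19018669 1.80292448 5.70547757]
True 8.025 [[-82.82153578  13.1165923 ]] 0.02397331275955588 [0.20896403 0.64057002 6.49053423]
```

View pics/w3.png

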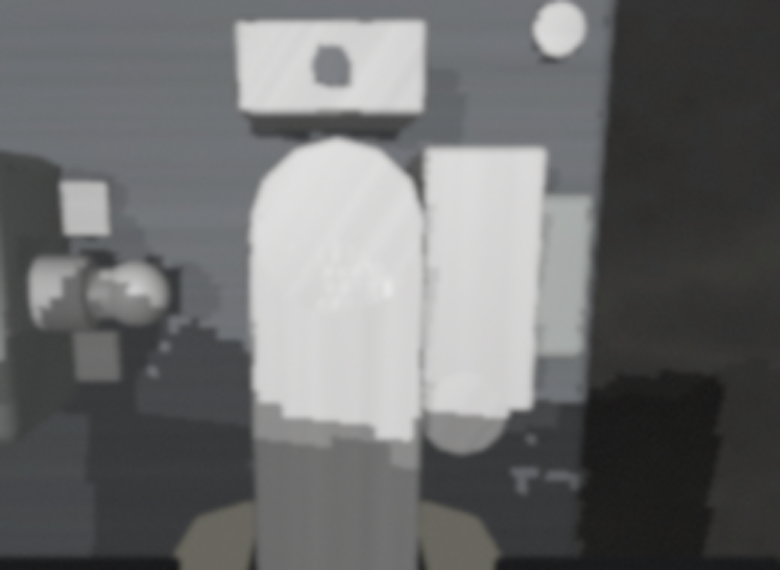

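Run:
```python
from h import *
p=ws(state()["eef_pos"])[0]
move_l(sw(p[0],p[1],.0145),.03); sleep(.1)
s=state();f0=np.array(s["contact_force"]);print(s["t"],s["eef_pos"][2],f0)
h=move_l(sw(p[0],p[1]-.006,.0145),.012,max_force=4); 
s=state();print(h,s["t"],ws(s["eef_pos"])*1000,s["eef_pos"][2],np.array(s["contact_force"])-f0)
p=ws(s["eef_pos"])[0]
h=move_l(sw(p[0]+.008,p[1]+.0003,.0145),.015,max_force=5)
s=state();print(h,s["t"],ws(s["eef_pos"])*1000,s["eef_pos"][2],np.array(s["contact_force"])-f0)
im=get_image("wrist"); save(im,"w4.png",(140,50,400,240),3);np.save("pics/w4.npy",im,allow_pickle=True)
```

```text
8.425 0.025914539005651712 [-0.46900584 -0.47057762 -2.76500431]
True 8.6833 [[-84.04842129  13.29309231]] 0.025351143840374776 [ 0.58953301 -0.46399729 -0.6352535 ]
True 9.1583 [[-79.50550814  14.18095687]] 0.024991539371512397 [ 0.61654717  1.05106566 -0.421276  ]
```

View pics/w4.png

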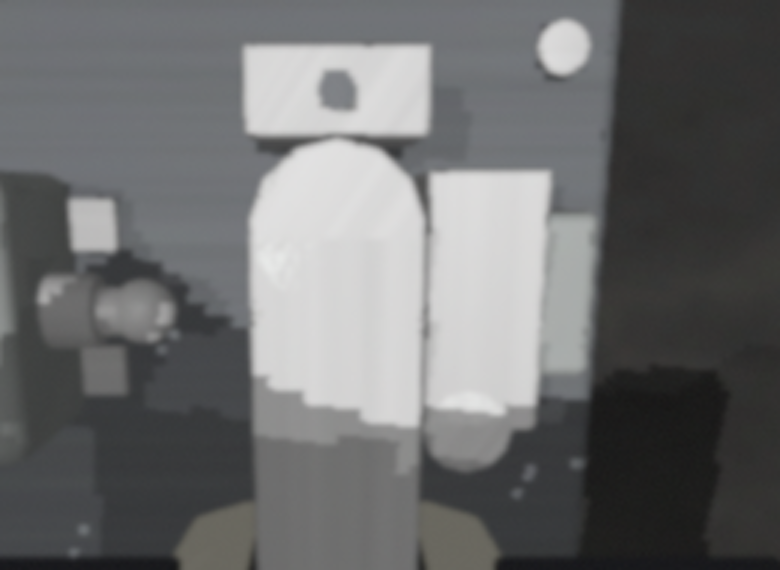

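Run:
```python
from h import *
im=np.load("pics/w4.npy",allow_pickle=True).item()
def up(p,s=3,off=(140,50)): return (np.array(p,float)+.5)/s-.5+np.array(off)
def show(n,p,z,**k): print(n,(ws(back(im,up(p,**k),z))*1000).round(1).tolist())
zt=.0555
show("master L",[(250,230),(254,430)],zt);show("master R",[(423,230),(420,430)],zt);show("tip",[(338,139)],zt)
show("anvil face",[(431,180),(426,430)],.046);show("anvil back",[(551,171)],.046)
show("bs face",[(246,137),(428,135)],.046);show("bs back",[(243,45),(430,45)],.046)
show("ball",[(176,312)],.032)
show("plate right edge",[(618,10),(600,200)],.012)
s=state();print(ws(s["eef_pos"])*1000,s["contact_force"],np.degrees(np.arctan2(s["tool_rot"][1][1],s["tool_rot"][0][1]))+90)
```

```text
master L [[-14.5, 27.4], [-46.4, 27.5]]
master R [[-14.5, 0.8], [-46.3, 0.5]]
tip [[-1.3, 13.9]]
anvil face [[-7.0, -1.1], [-49.0, -1.5]]
anvil back [[-5.6, -20.4]]
bs face [[-0.4, 28.6], [-0.1, -0.4]]
bs back [[13.2, 28.7], [13.1, -0.4]]
ball [[-30.4, 44.0]]
plate right edge [[24.4, -39.0], [-10.5, -38.4]]
[[-79.82942532  14.30491286]] [ 0.65816104 -1.23854246 -1.29138604] 6.18335085945661
```

Run:
```python
from h import *
x0=-.081
for y in [.0140,.0133,.0126,.0119,.0112]:
    move_l(sw(x0,y,.0145),.01); s=state(); f=np.array(s["contact_force"])
    print(s["t"],y,(ws(s["eef_pos"])*1000).round(2),round(s["eef_pos"][2],5),f.round(2))
    if f[1]>3.5: break
```

```text
9.5667 0.014 [[-81.24  14.06]] 0.02633 [-0.49  0.1  -3.02]
9.8167 0.0133 [[-81.03  13.23]] 0.02645 [-0.62 -0.03 -2.32]
10.0667 0.0126 [[-81.09  13.1 ]] 0.02643 [ 0.07  3.21 -2.28]
10.3167 0.0119 [[-81.19  12.96]] 0.02643 [ 0.42  5.37 -2.38]
```

```bash
python3 - <<'E'
from h import *
n=sw(0,-.0008); json.dump([n[0],n[1],6.14],open("seat.json","w"))
E
python3 - <<'E'
from h import *
for x in [-.080,-.079,-.0782,-.0774,-.0766]:
    move_l(sw(x,.0138,.0145),.012); s=state(); f=np.array(s["contact_force"])
    print(s["t"],x,(ws(s["eef_pos"])*1000).round(2),round(s["eef_pos"][2],5),f.round(2))
    if f[0]<-3.5: break
im=get_image("wrist"); save(im,"w5.png",(140,50,400,240),3);np.save("pics/w5.npy",im,allow_pickle=True)
E
```

```text
10.5917 -0.08 [[-79.92  13.84]] 0.02648 [ 0.25  2.14 -2.55]
10.8417 -0.079 [[-79.2   13.85]] 0.02639 [-1.28  2.49 -2.26]
11.0917 -0.0782 [[-78.81  13.85]] 0.02633 [-3.59  1.22 -1.85]
```

View pics/w5.png

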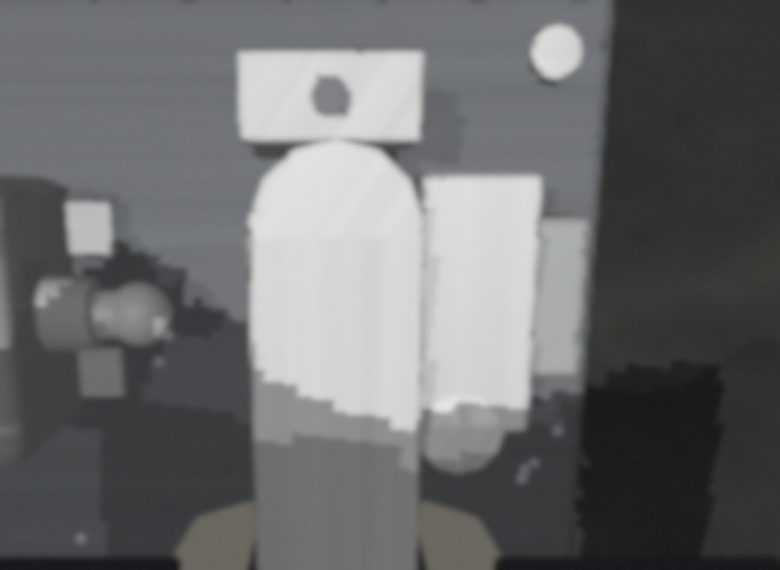

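Run:
```python
from h import *
p=ws(state()["eef_pos"])[0]
move_l(sw(-.0788,.0138,.0120),.02); s=state(); print(s["t"],s["eef_pos"][2],s["contact_force"])
ungrasp()
p=ws(state()["eef_pos"])[0]
move_l(sw(p[0],p[1],.10),.2)
O=tool(SEAT[2]+180)
move_ptp(sw(-.0303,.1479,.105),O)
s=state();print(s["t"],s["q"])
im=get_image("wrist"); save(im,"w6.png",s=1.5);np.save("pics/w6.npy",im,allow_pickle=True)
```

```text
11.4167 0.024025979853474374 [-2.49634665  2.25356335  0.07795321]
14.7417 [-5.60753879e+00  2.38727590e+01  8.99771682e+01 -6.26608314e-03
  6.62246346e+01  1.68224787e+02]
```

View pics/w6.png

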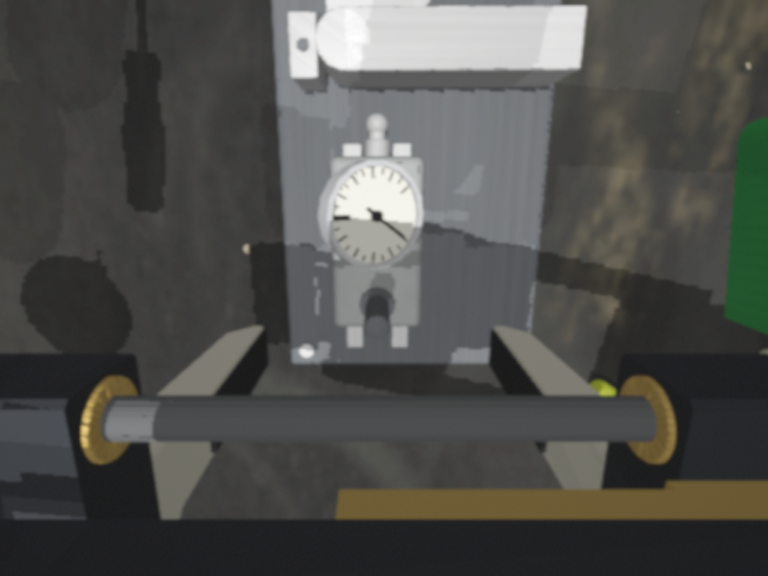

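Run:
```python
from h import *
im=np.load("pics/w6.npy",allow_pickle=True).item()
show=lambda n,p,z: print(n,(ws(back(im,(np.array(p,float)+.5)/1.5-.5,z))*1000).round(1).tolist())
show("knob top",[(377,328)],.091); show("knob base",[(377,294)],.056); show("front",[(334,160),(422,160)],.052);show("ball",[(377,114)],.032)
show("bs",[(319,14),(317,78)],.046)
print((proj(im,[sw(-.03,.1479,.079)])+.5)*1.5-.5)
O=tool(SEAT[2]+180)
move_l(sw(-.0303,.1479,.047),.08)
clamp(25)
s=state();print(s["t"],s["width"]*93,(ws(s["eef_pos"])*1000).round(2),s["eef_pos"][2],s["contact_force"])
im=get_image("wrist"); save(im,"w7.png",s=1.5)
```

```text
knob top [[-30.6, 148.5]]
knob base [[-30.6, 141.5]]
front [[-8.4, 70.7], [-53.9, 70.7]]
ball [[-30.6, 45.8]]
bs [[-2.2, 1.7], [-0.2, 30.5]]
[[375.63089191 326.72915229]]
16.8917 12.351176491873474 [[-29.95 147.89]] 0.0590053296454669 [ 2.43648752  0.39072918 -1.80818633]
```

View pics/w7.png

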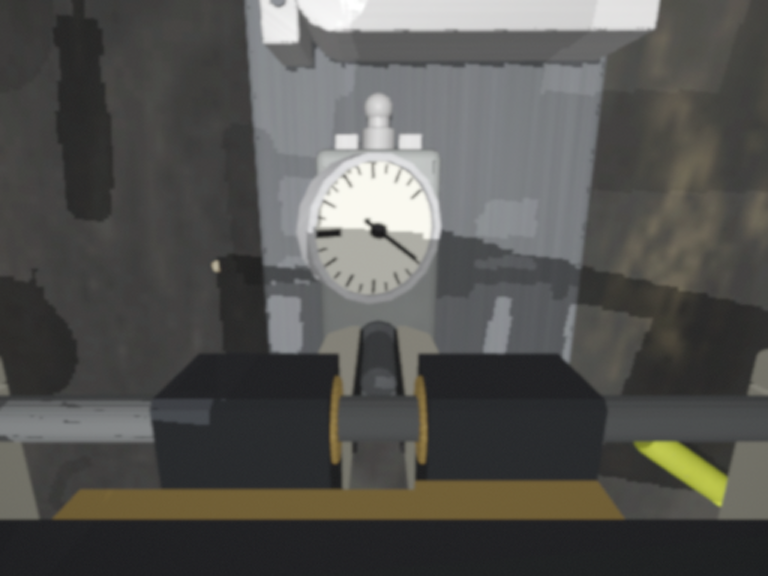

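Run:
```python
from h import *
move_l(sw(-.030,.1289,.047),.03)
s=state();print(s["t"],s["width"]*93,(ws(s["eef_pos"])*1000).round(2),s["eef_pos"][2],s["contact_force"])
im=get_image("wrist"); save(im,"w8.png",(150,10,350,230),2.7)
```

```text
17.725 12.798282235088443 [[-29.92 130.96]] 0.059029929086329966 [ 0.93875304  7.49546749 -0.46508982]
```

View pics/w8.png

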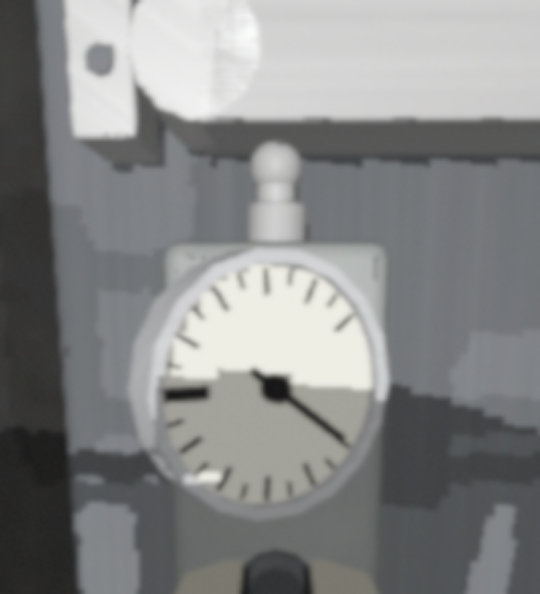

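Run:
```python
from h import *
move_l(sw(-.030,.1240,.047),.02)
s=state();print(s["t"],s["width"]*93,(ws(s["eef_pos"])*1000).round(2),s["contact_force"])
im=get_image("wrist"); save(im,"w9.png",(150,10,350,230),2.7)
```

```text
18.1667 12.330231724448115 [[-29.97 127.01]] [ 1.15725682 11.1417035   0.18620607]
```

View pics/w9.png

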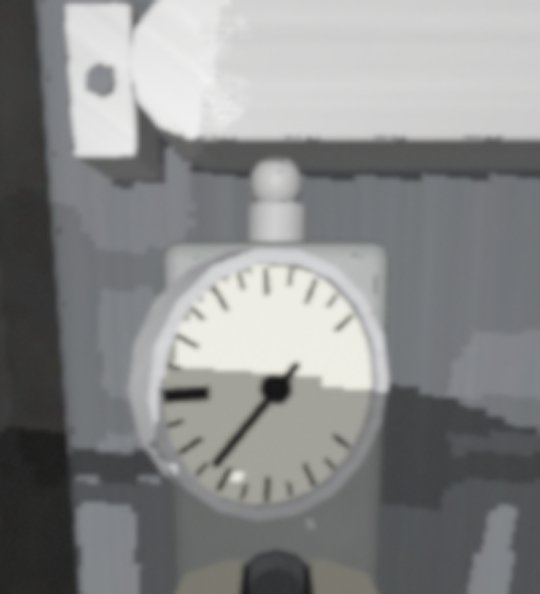

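Run:
```python
from h import *
move_l(sw(-.030,.1224,.047),.015)
s=state();print(s["t"],s["width"]*93,(ws(s["eef_pos"])*1000).round(2),s["contact_force"])
im=get_image("wrist"); save(im,"w10.png",(150,10,350,230),2.7)
```

```text
18.475 12.681761189000534 [[-29.96 125.68]] [ 1.14856927 11.56062999 -0.20450152]
```

View pics/w10.png

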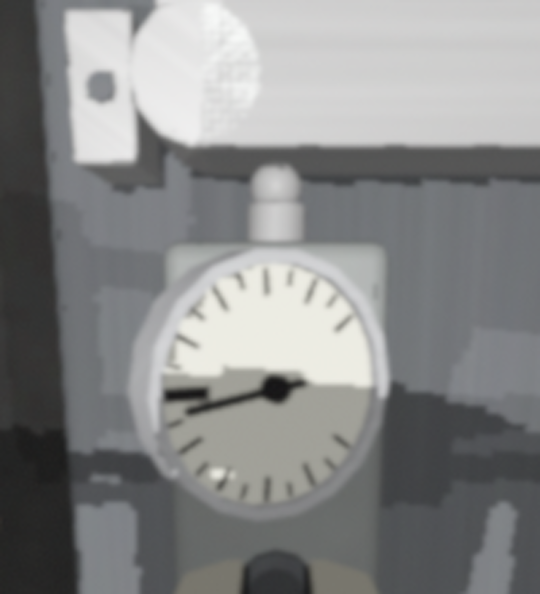

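Run:
```python
from h import *
sleep(.1)
im=get_image("wrist"); save(im,"w11a.png",(200,110,310,210),3)
move_l(sw(-.030,.1220,.047),.01)
sleep(.15)
s=state();print(s["t"],s["width"]*93,(ws(s["eef_pos"])*1000).round(2),s["contact_force"])
im=get_image("wrist"); save(im,"w11.png",(190,90,310,210),5)
```

```text
19.075 12.349425699189577 [[-29.95 125.49]] [ 1.37609778 12.05243614  0.65264916]
```

View pics/w11.png

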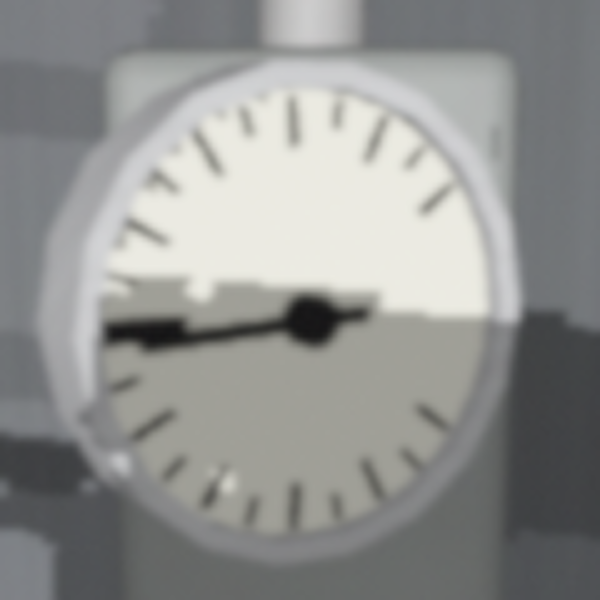

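View pics/w11a.png

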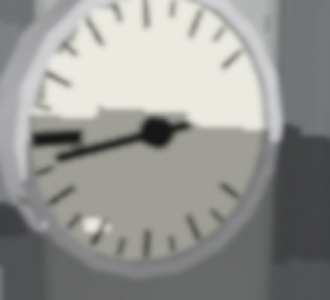

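Run:
```python
from h import *
move_l(sw(-.030,.1218,.047),.01)
sleep(.15)
s=state();print(s["t"],s["width"]*93,(ws(s["eef_pos"])*1000).round(2),s["contact_force"])
im=get_image("wrist"); save(im,"w12.png",(190,90,310,210),5)
```

```text
19.525 12.655074700130532 [[-29.96 125.4 ]] [ 1.39876045 12.56280536  0.61678945]
```

View pics/w12.png

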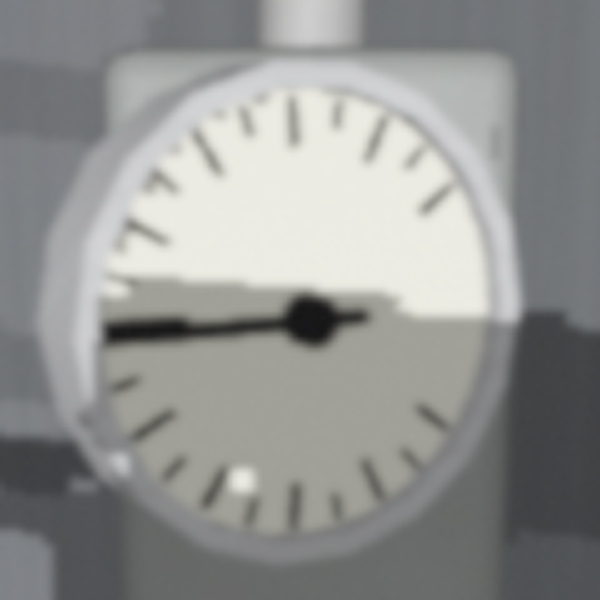

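Run:
```python
from h import *
move_l(sw(-.030,.1242,.047),.02)
s=state();print(s["t"],(ws(s["eef_pos"])*1000).round(2),s["contact_force"])
ungrasp(); sleep(.05)
im=get_image("wrist"); save(im,"w13.png",(190,90,310,210),5)
im=get_image("wrist"); save(im,"w13b.png",s=1.5)
p=ws(state()["eef_pos"])[0]; print(state()["t"],p)
```

```text
19.8417 [[-29.93 125.42]] [ 1.11037629  6.05506603 -0.33524562]
21.3167 [-0.02998561  0.1242104 ]
```

View pics/w13.png

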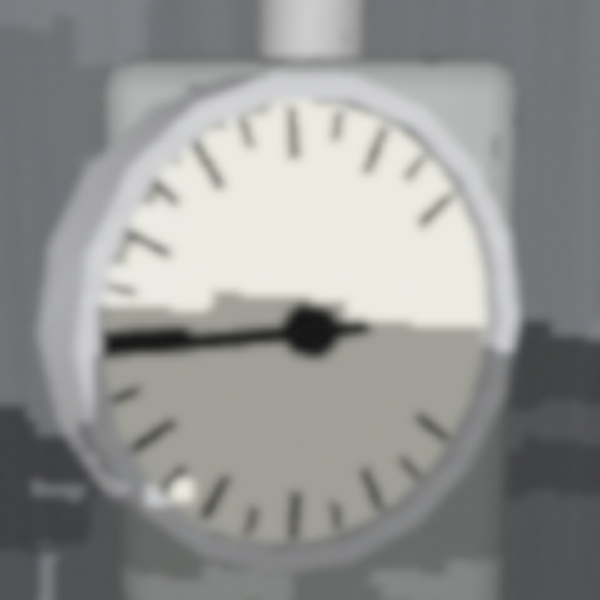

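View pics/w13b.png

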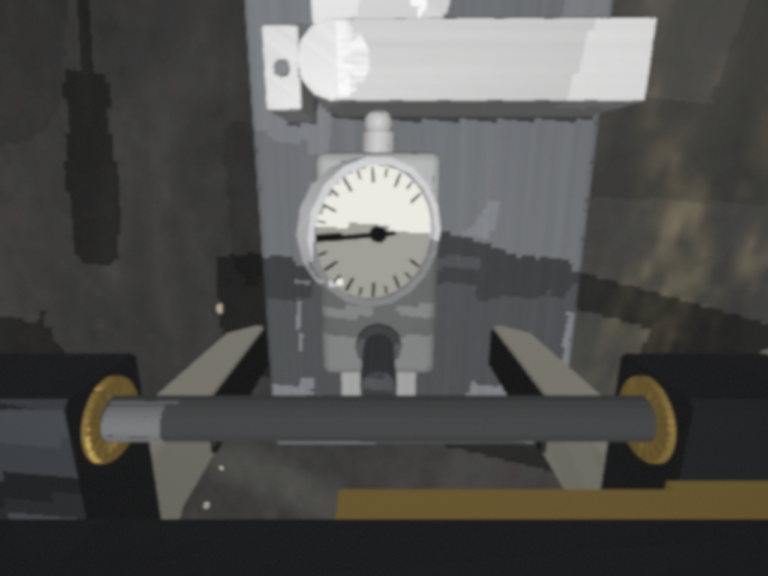

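Run:
```python
from h import *
p=ws(state()["eef_pos"])[0]
move_l(sw(p[0],p[1],.10),.25)
O=tool(SEAT[2]-90)
move_ptp(sw(-.079,.0142,.09),O)
move_l(sw(-.079,.0142,.0120),.12)
s=state();print(s["t"],(ws(s["eef_pos"])*1000).round(2),s["eef_pos"][2])
clamp(25)
s=state();print(s["t"],s["width"]*93,(ws(s["eef_pos"])*1000).round(2),s["eef_pos"][2],s["contact_force"])
im=get_image("wrist"); save(im,"w14.png",s=1.5)
```

```text
24.0417 [[-78.48  14.02]] 0.024501858078534434
25.0667 27.838173270134828 [[-79.07  14.01]] 0.023956776940238487 [-1.1441779  -0.54365305 -0.61667643]
```

View pics/w14.png

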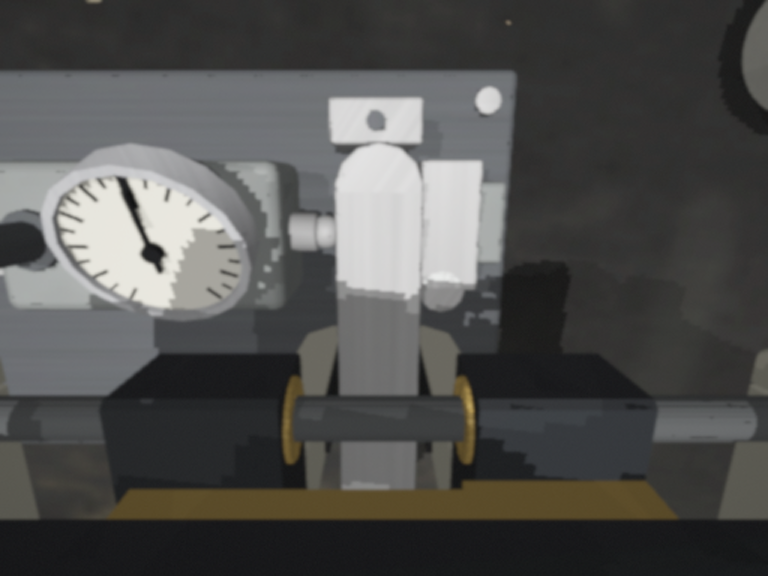

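Needle (hub 152,253) still lies on the zero mark (125,185) with the master gripped. Pull it out.

Run:
```python
from h import *
O=tool(SEAT[2]-90)
move_l(sw(-.079,.0142,.0135),.05)
move_l(sw(-.130,.0146,.0135),.06)
s=state();print(s["t"],(ws(s["eef_pos"])*1000).round(2),s["eef_pos"][2],s["contact_force"])
move_l(sw(-.215,.0150,.016),.15)
im=get_image("wrist"); save(im,"w15.png",s=1.5); np.save("pics/w15.npy",im,allow_pickle=True)
move_l(sw(-.215,.0150,.06),.2)
yb=-12.8; a=np.radians(yb); B=np.array([.478,.3407]); tp=B-.014*np.array([np.cos(a),np.sin(a)])
move_ptp([tp[0],tp[1],.075],tool(yb-90))
s=state();print(s["t"],s["eef_pos"],s["contact_force"],s["width"]*93)
im=get_image("wrist"); save(im,"w16.png",s=1.5); np.save("pics/w16.npy",im,allow_pickle=True)
```

```text
26.3667 [[-129.66   14.47]] 0.025611686178751307 [ 0.06895001 -0.23071167 -2.54526969]
29.1333 [0.4645077  0.34280582 0.07446863] [ 0.50975343 -0.64395636 -2.43514034] 28.063923953559367
```

View pics/w15.png

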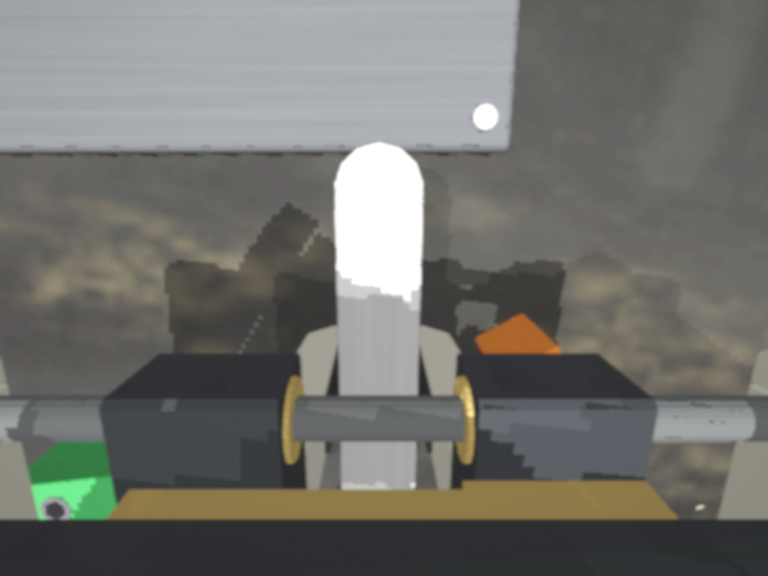

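View pics/w16.png

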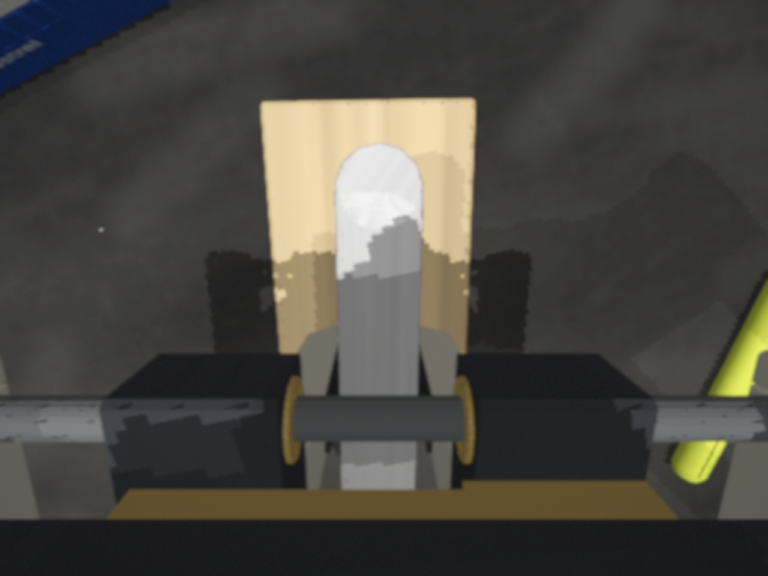

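Run:
```python
from h import *
t=np.load("pics/top.npy",allow_pickle=True).item()
print("marker",back(t,[(210,238),(188,278)],.015).round(3))
s=state();p=np.array(s["eef_pos"]);T=np.array(s["tool_rot"])
print("finger backs",p+T[:,1]*.064,p-T[:,1]*.064)
h=move_l([p[0],p[1],.030],.1)
h=move_l([p[0],p[1],.0185],.02,max_force=4)
s=state();print(h,s["t"],s["eef_pos"],s["contact_force"])
```

```text
marker [[0.43  0.109 0.015]
 [0.314 0.175 0.015]]
finger backs [0.45044411 0.28029197 0.0747083 ] [0.47895544 0.40507618 0.07462832]
True 30.25 [0.46497588 0.34287338 0.0217959 ] [-0.28435044 -0.5406868   3.89846827]
```

Run:
```python
from h import *
ungrasp()
p=np.array(state()["eef_pos"])
move_l([p[0],p[1],.09],.25)
im=get_image("wrist"); save(im,"w17.png",s=1.2)
a=np.radians(15.5); tp=np.array([.491,-.332])-.015*np.array([np.cos(a),np.sin(a)])
move_ptp([tp[0],tp[1],.11],tool(15.5-90))
im=get_image("wrist"); save(im,"w18.png",s=1.5);np.save("pics/w18.npy",im,allow_pickle=True)
s=state();print(s["t"],s["eef_pos"])
```

```text
34.325 [ 0.47698815 -0.33521484  0.10998097]
```

View pics/w17.png

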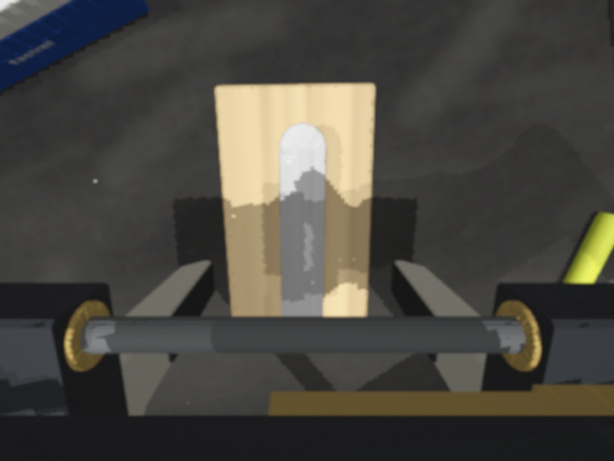

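View pics/w18.png

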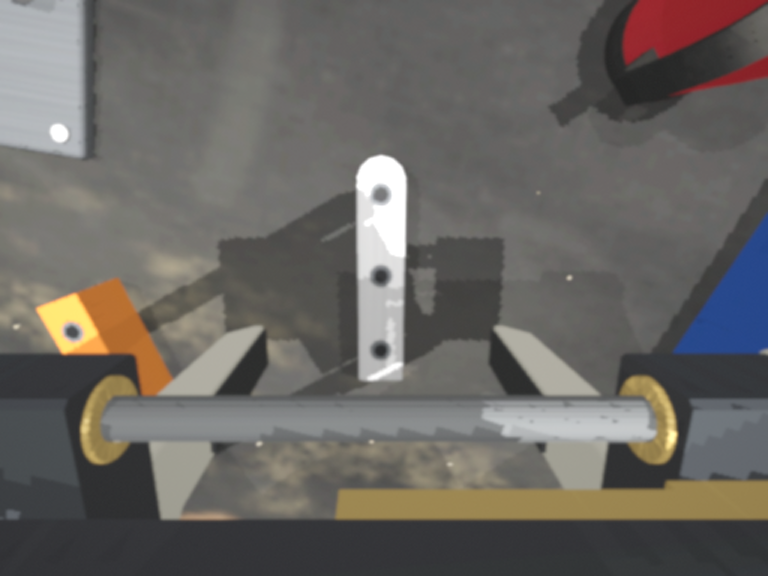

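Run:
```python
from h import *
im=np.load("pics/w18.npy",allow_pickle=True).item()
s=state();p=np.array(s["eef_pos"]);T=np.array(s["tool_rot"])
def show(n,px,z):
    Q=back(im,(np.array(px,float)+.5)/1.5-.5,z); print(n,(((Q-p)@T)[:,:2]*1000).round(1).tolist(), Q.round(4).tolist())
show("holes",[(381,194),(380.5,276),(380,350)],.042)
show("ends",[(381,155),(381,379)],.042)
show("sides",[(357,190),(406,190),(359.5,370),(403.5,370)],.042)
show("orange top",[(120,279),(37,311),(85,355)],.042); show("orange bottom",[(170,385)],.0)
show("bin",[(690,340),(768,180)],0)
```

```text
holes [[59.3, 1.3], [14.2, 1.1], [-30.5, 0.8]] [[0.5345, -0.3205, 0.042], [0.4909, -0.3324, 0.042], [0.4478, -0.3442, 0.042]]
ends [[79.3, 1.3], [-49.2, 1.4]] [[0.5538, -0.3151, 0.042], [0.4299, -0.3498, 0.042]]
sides [[61.4, -11.5], [61.4, 14.7], [-43.4, -11.4], [-43.4, 14.8]] [[0.5331, -0.3076, 0.042], [0.5401, -0.3329, 0.042], [0.4321, -0.3358, 0.042], [0.4392, -0.3611, 0.042]]
orange top [[12.5, -145.9], [-6.4, -196.5], [-33.7, -173.6]] [[0.4499, -0.1913, 0.042], [0.4181, -0.1476, 0.042], [0.398, -0.177, 0.042]]
orange bottom [[-75.1, -148.4]] [[0.3648, -0.2124, 0.0]]
bin [[-41.1, 215.0], [66.1, 244.3]] [[0.4951, -0.5533, 0.0], [0.6062, -0.5528, 0.0]]
```

Run:
```python
from h import *
s=state();p=np.array(s["eef_pos"]);T=np.array(s["tool_rot"])
g=p+T[:,1]*.001
move_l([g[0],g[1],.0125],.13)
clamp(25)
s=state();print(s["t"],s["width"]*93,s["eef_pos"],s["contact_force"])
move_l([g[0],g[1],.07],.2)
O=tool(SEAT[2]-90)
move_ptp(sw(-.230,.0135,.05),O)
s=state();print(s["t"],s["eef_pos"],(ws(s["eef_pos"])*1000).round(2),s["contact_force"],s["width"]*93)
im=get_image("wrist"); save(im,"w19.png",s=1.5);np.save("pics/w19.npy",im,allow_pickle=True)
```

```text
36.275 26.04740144277218 [ 0.47725281 -0.33621862  0.01244268] [ 0.37762856 -0.17838854 -0.07610119]
37.6833 [ 0.40638705 -0.10244179  0.06208054] [[-228.96   12.28]] [ 0.9877992  -0.83199791 -1.0634585 ] 26.224853267546756
```

View pics/w19.png

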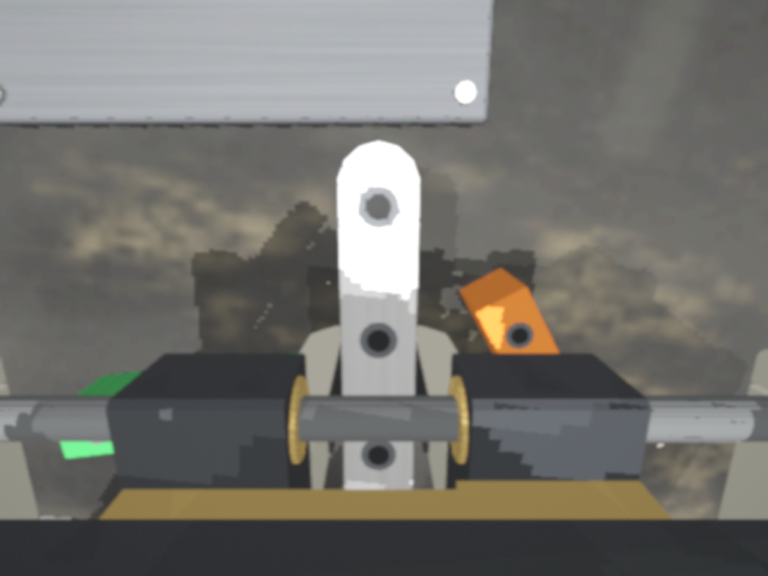

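Run:
```python
from h import *
def rep(n):
    s=state();print(n,round(s["t"],2),(ws(s["eef_pos"])*1000).round(2),round(s["eef_pos"][2],5),np.round(s["contact_force"],2))
move_l(sw(-.17,.0138,.03),.1)
move_l(sw(-.17,.0138,.0140),.05); rep("low")
move_l(sw(-.145,.0138,.0140),.05); rep("a")
im=get_image("wrist"); save(im,"w20.png",s=1.5)
```

```text
low 38.98 [[-170.42   13.95]] 0.02562 [ 0.09 -0.25 -1.7 ]
a 39.63 [[-145.11   14.01]] 0.02582 [-0.01  0.15 -2.7 ]
```

View pics/w20.png

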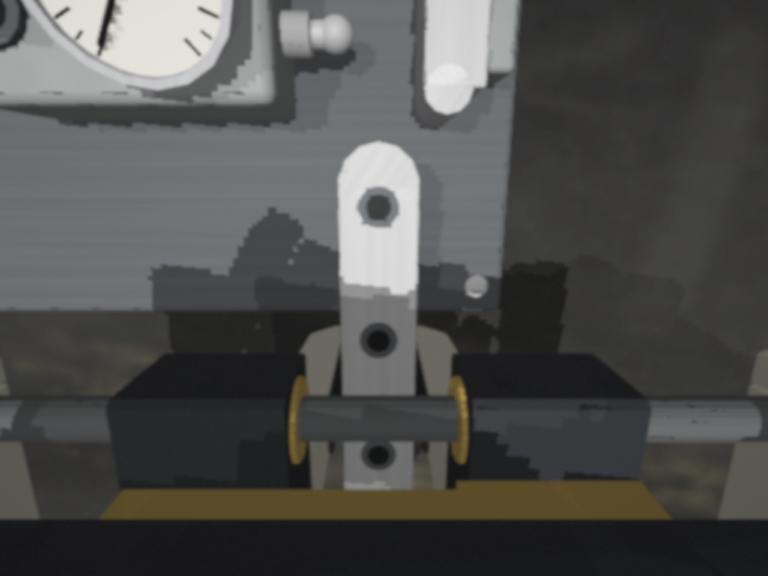

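Run:
```python
from h import *
def rep(n):
    s=state();print(n,round(s["t"],2),(ws(s["eef_pos"])*1000).round(2),round(s["eef_pos"][2],5),np.round(s["contact_force"],2))
for x,v in [(-.125,.05),(-.110,.03),(-.100,.03),(-.090,.03),(-.085,.03)]:
    h=move_l(sw(x,.0136,.0136),v,max_force=9); rep((x,h))
    if h: break
im=get_image("wrist"); save(im,"w21.png",s=1.5)
```

```text
(-0.125, False) 40.23 [[-124.95   13.71]] 0.02546 [ 0.11  0.29 -2.36]
(-0.11, False) 40.88 [[-110.1    13.71]] 0.02549 [ 0.9   0.52 -2.91]
(-0.1, False) 41.37 [[-99.62  13.12]] 0.02556 [ 0.02 -3.43 -3.99]
(-0.09, False) 41.85 [[-88.8   13.29]] 0.02591 [ 1.86 -3.01 -3.29]
(-0.085, False) 42.17 [[-84.5  13.5]] 0.02564 [ 1.35 -3.88 -3.38]
```

View pics/w21.png

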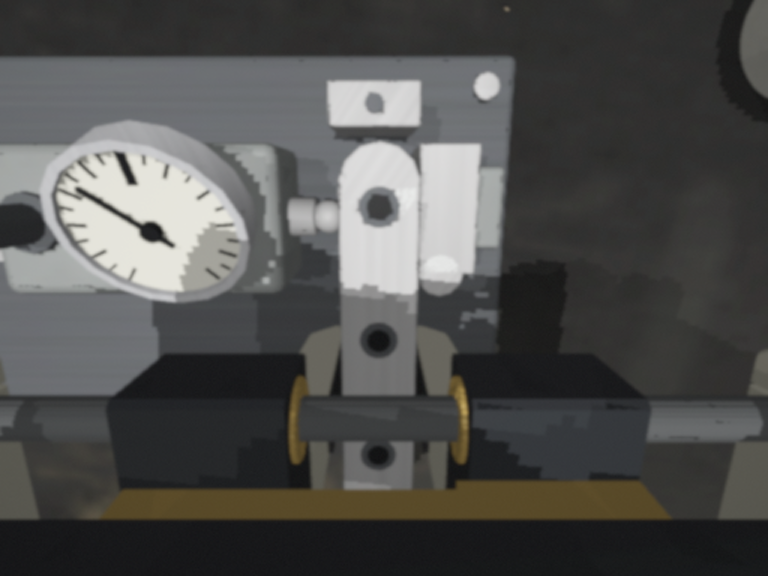

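Run:
```python
from h import *
def rep(n):
    s=state();f=np.array(s["contact_force"]);print(n,round(s["t"],2),(ws(s["eef_pos"])*1000).round(2),round(s["eef_pos"][2],5),f.round(2)); return f
f0=rep(0)
for x in [-.083,-.082,-.081,-.080,-.079,-.0782,-.0774,-.0766]:
    move_l(sw(x,.0136,.0130),.02); f=rep(x)
    if f[0]<-3: break
im=get_image("wrist"); save(im,"w22.png",(140,50,400,240),3)
```

```text
0 42.22 [[-84.53  13.52]] 0.02565 [ 1.52 -2.68 -3.13]
-0.083 42.48 [[-82.86  13.59]] 0.02494 [ 0.88 -3.23 -2.28]
-0.082 42.73 [[-82.21  13.67]] 0.02489 [-1.09 -3.49 -2.75]
-0.081 42.98 [[-81.14  13.65]] 0.02489 [-1.65 -3.45 -3.11]
-0.08 43.23 [[-79.9   13.58]] 0.02496 [-0.52 -3.43 -3.  ]
-0.079 43.48 [[-79.4   13.73]] 0.02494 [-3.44 -3.36 -0.86]
```

View pics/w22.png

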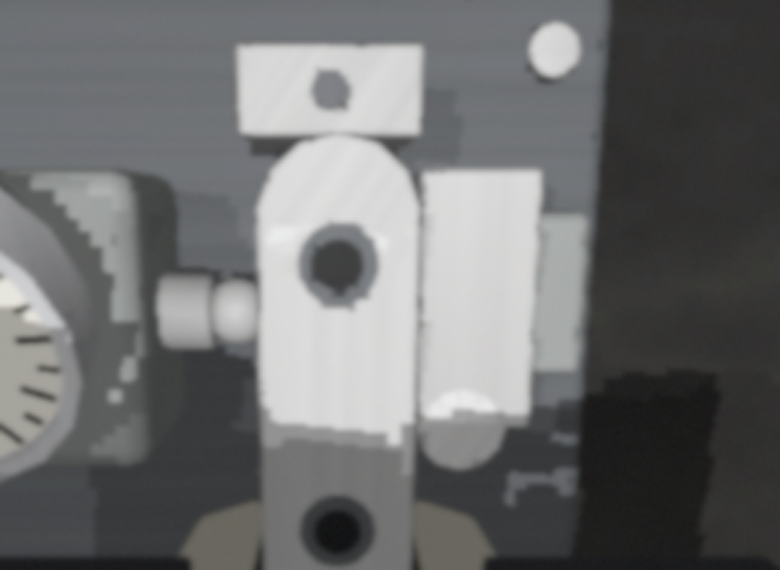

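Run:
```python
from h import *
def rep(n):
    s=state();f=np.array(s["contact_force"]);print(n,round(s["t"],2),(ws(s["eef_pos"])*1000).round(2),round(s["eef_pos"][2],5),f.round(2)); return f
for y in [.0128,.0121,.0114,.0107,.0100]:
    move_l(sw(-.0787,y,.0130),.015); f=rep(y)
    if f[1]>1.5: break
yy=y
for x in [-.0785,-.0778,-.0771]:
    move_l(sw(x,yy,.0125),.015); f=rep(x)
    if f[0]<-3.5: break
h=move_l(sw(x,yy,.0110),.015,max_force=4);rep(h)
im=get_image("wrist"); save(im,"w23.png",s=1.5)
```

```text
0.0128 43.77 [[-79.41  13.34]] 0.02486 [-4.43 -1.58  0.68]
0.0121 44.02 [[-79.41  12.82]] 0.02481 [-5.34 -1.05  0.43]
0.0114 44.27 [[-79.42  12.8 ]] 0.02478 [-5.45  1.55  0.99]
-0.0785 44.52 [[-79.42  12.78]] 0.02455 [-5.77  2.29  3.26]
False 44.77 [[-79.27  12.76]] 0.02443 [-9.81  3.09 13.77]
```

View pics/w23.png

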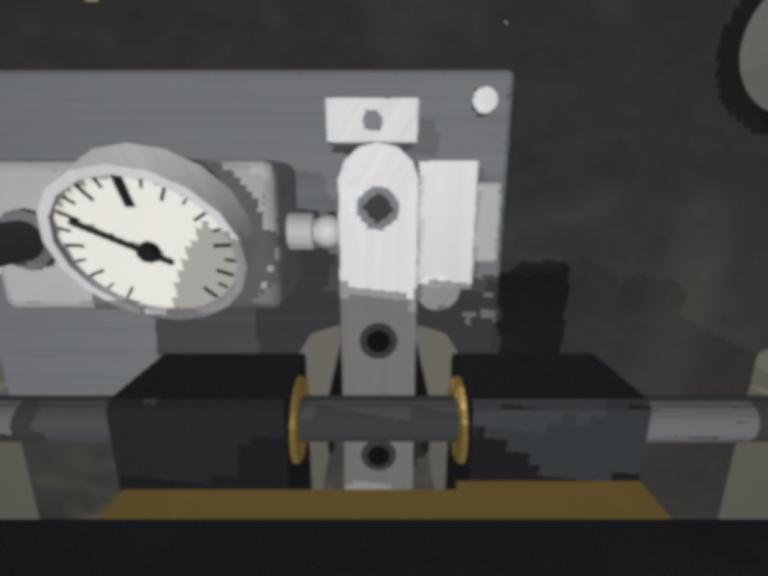

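Run:
```python
from h import *
def rep(n):
    s=state();f=np.array(s["contact_force"]);print(n,round(s["t"],2),(ws(s["eef_pos"])*1000).round(2),round(s["eef_pos"][2],5),f.round(2)); return f
move_l(sw(-.0788,.0118,.0123),.02); rep("relax")
ungrasp(); rep("open")
im=get_image("wrist"); save(im,"w24.png",s=1.5); np.save("pics/w24.npy",im,allow_pickle=True)
p=ws(state()["eef_pos"])[0]
move_l(sw(p[0],p[1],.105),.2); rep("up")
im=get_image("wrist"); save(im,"w25.png",s=1.5); np.save("pics/w25.npy",im,allow_pickle=True)
```

```text
relax 45.08 [[-79.36  12.82]] 0.02445 [-6.39  2.4   4.1 ]
open 46.23 [[-78.81  11.81]] 0.0243 [ 0.07  0.26 -0.75]
up 46.9 [[-79.26  12.04]] 0.11645 [-0.86  0.21 -0.1 ]
```

View pics/w24.png

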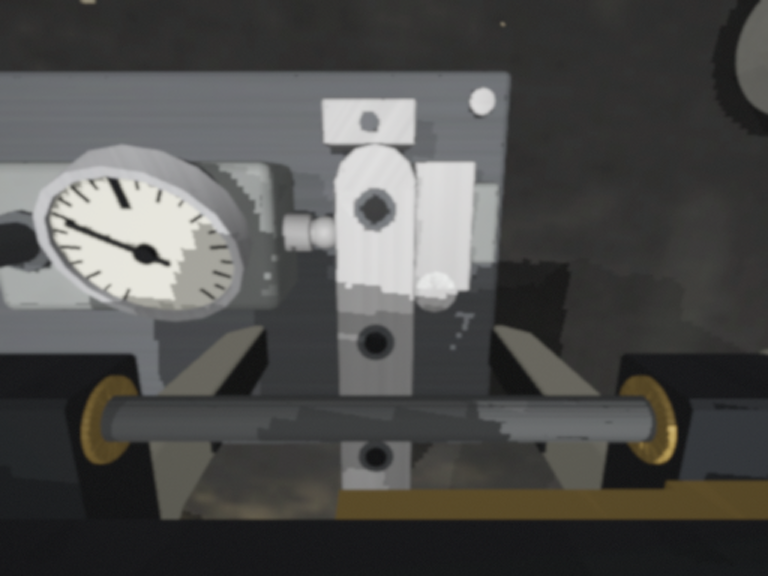

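View pics/w25.png

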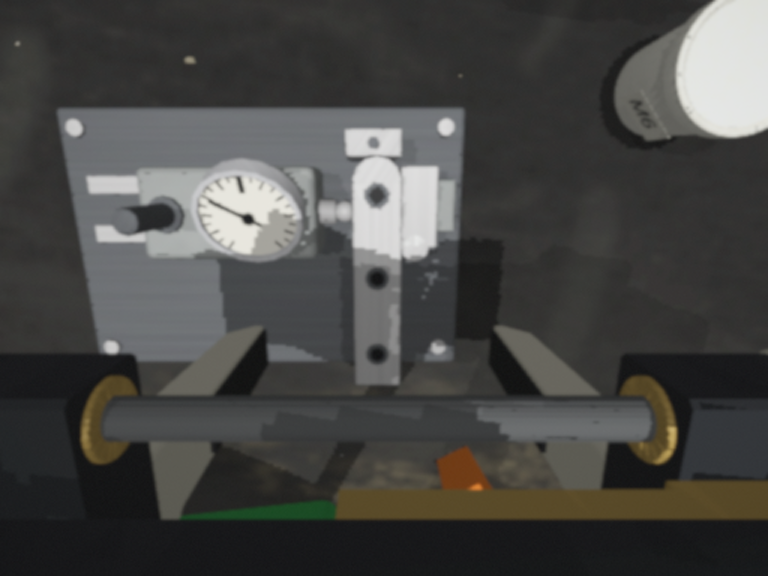

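Run:
```python
from h import *
im=np.load("pics/w25.npy",allow_pickle=True).item()
save(im,"w25a.png",(215,85,305,265),3.3); save(im,"w25b.png",(115,95,215,180),6)
```

```text
(no output)
```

View pics/w25a.png

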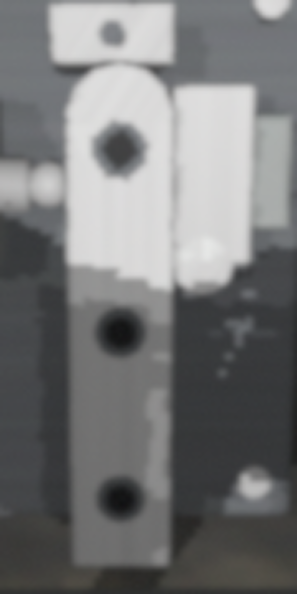

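View pics/w25b.png

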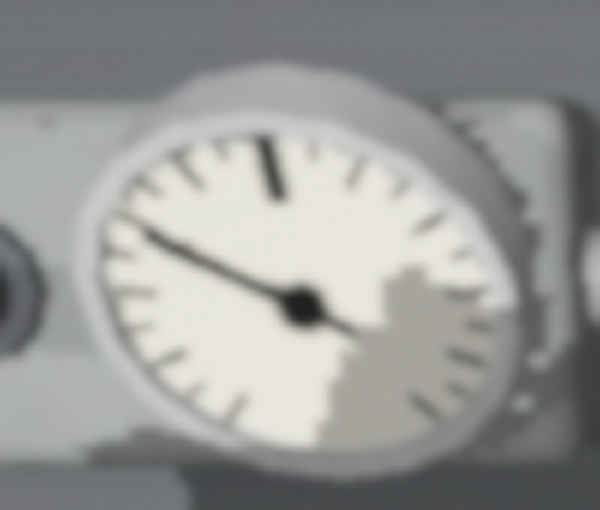

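Run:
```python
from h import *
pts=np.array([(99,270),(110,220),(140,178),(190,140),(265,124),(350,135),(430,175),(480,230),(508,300),(502,365),(470,415),(420,445),(330,457),(240,430),(160,375),(115,320)],np.float32)
(c,ax,an)=cv2.fitEllipse(pts); print(c,ax,an)
th=np.radians(an); Rm=np.array([[np.cos(th),np.sin(th)],[-np.sin(th),np.cos(th)]])
def n(d): v=Rm@np.array(d,float); v/=np.array(ax)/2; return v
ang=lambda a,b: np.degrees(np.arctan2(a[0]*b[1]-a[1]*b[0],a@b))
hub=np.array((302,307)); 
z=n(np.array((265,138))-np.array((280,200))); z2=n(np.array((265,138))-hub); nd=n(np.array((147,234))-np.array((356,334)))
print("needle vs zero deg",ang(nd,z),ang(nd,z2),"expect 57.3")
im=np.load("pics/w25.npy",allow_pickle=True).item()
def show(nm,px,zz): print(nm,(ws(back(im,(np.array(px,float)+.5)/3.3-.5+np.array((215,85)),zz))*1000).round(1).tolist())
show("left",[(66,120),(73,560)],.054);show("right",[(173,120),(168,560)],.054);show("holes",[(120,149),(120,332),(120,497)],.054)
show("tip/end",[(118,64),(118,565)],.054);show("anvil",[(177,90),(172,260)],.046);show("bs",[(52,65),(173,65)],.046)
```

```text
(307.8680725097656, 289.7522277832031) (317.3182373046875, 419.668212890625) 110.8991470336914
needle vs zero deg 56.374189059622154 57.465578017050376 expect 57.3
left [[-13.5, 25.7], [-127.5, 25.6]]
right [[-13.5, 0.4], [-127.5, 0.2]]
holes [[-20.2, 12.9], [-65.0, 13.0], [-109.4, 13.0]]
tip/end [[-0.8, 13.4], [-129.0, 13.6]]
anvil [[-6.5, -0.9], [-48.1, -0.2]]
bs [[-0.7, 29.3], [-0.7, 0.1]]
```

Run:
```python
from h import *
im=get_image("top"); save(im,"t2.png",s=1.5)
print(state()["t"],state()["contact_force"]); finish_job()
```

```text
47.0 [-0.36518883  0.1053497   0.3216565 ]
the job is handed in; nothing more can be done
```

View pics/t2.png

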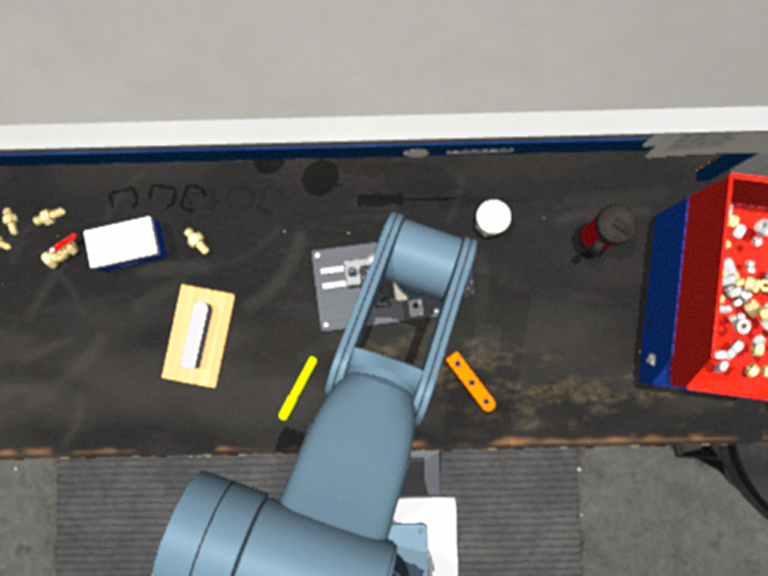

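The job is done and handed in at 47.0 s of the 72 s allowed.

- **Zeroing:** Before zeroing, I gripped the master and set it flat on the anvil and home on the back stop, sensing contact by force, so the zero would be true. I then moved the carriage by the knob until the needle lay on the long zero mark, and let go. The needle stayed on the mark after release and with the master gripped again.
- **Master:** I pulled it straight out and stood it upright near the middle of the board. The last top picture shows it there.
- **Spacer:** I slid it in round end first and felt it touch the back stop, the anvil and the plate. After release, the picture showed its side in line with the anvil within about 0.2°. Its end was at the back stop and its side at the anvil, both within the camera error of about 1 mm.
- **Reading:** The needle stands about 56–57° short of the zero mark, against 57.3° (1 rad) expected. That agrees with the expected 1.5 rad and an unmoved carriage.
- **Forces:** While seating the spacer I briefly pressed it down with about 14 N more than I meant to. I eased this off before letting go. The first attempts to press the master to the anvil stopped early because it was dragging on the plate, so I lifted it about 2 mm and repeated the push in small steps.
- **At hand-in:** The gripper was open about 10 cm above the plate, touching nothing. The arm hid the spacer and the green bar in the last top picture. The other things I was to leave alone look unmoved.

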